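# Lower the ratcheted bench magnifier over the wax ring

## Robot

A 6-joint arm with a two-finger parallel gripper is mounted at the origin on a cart in front of the work surface, level with it; the furniture and walls round the work are solid. World frame = base frame: x ahead of the robot, y to its left, z up, the work surface at z = 0. Lengths are in m, angles in rad, forces in N, time in s.
With the tool pointing down it reaches from about 0.3 to 0.775 m from the base axis. Payload 14.6 kg.
Tool frame: the origin (TCP) lies on the centre line of the jaws, within the pads' length; the fingertips stand ctrl.tcp_to_tips ahead of it and the grasp point (between the pads) lies 2 mm behind it (ctrl.tcp_to_tips is the distance from the TCP to the fingertips, in m); z points along the fingers, y is the line along which they close (so a half turn about z gives the same grasp; the last joint's range is limited). The gripper opens to 94 mm and grips with 3 to 60 N. Pads are 16 mm wide; open, the fingers measure 119 mm over their backs; the gripper's body (75 mm by 177 mm) begins 78 mm behind the grasp point.
Start: joints at [1.06, 0.3, 1.521, -0, 1.321, -0.067], TCP at [0.236, 0.497, 0.222] pointing down, gripper open.
Joint ranges: [-3.03, 3.03], [-0.79, 2.21], [0.23, 2.52], [-1.04, 4.18], [0, 3.07], [-2.55, 2.55]. Speed limits (rad/s): [2.22, 2.22, 2.57, 3.14, 3.14, 3.14].

## Interface

Orientations are given as [roll, pitch, yaw] about the fixed x, y, z axes, in that order (R = Rz(yaw) Ry(pitch) Rx(roll)).
In Python, from station import telemetry, viewer, hand_in, ctrl gives the robot as it stands.
- The arm moves only by the tool step_arm, never from a script. Its argument "plan" is a list of rows, each an object of numbers: "dx", "dy", "dz": the shift along the tool's x, y, z scaled (see below); "rx", "ry", "rz": the turn, a rotation vector about the tool's x, y, z scaled (see below); "claw": the closure, from 0 (fully open) to 1 (shut). In form: [{"dx": .., "dy": .., "dz": .., "rx": .., "ry": .., "rz": .., "claw": ..}, ...]. A call has 1 to 10 rows; each row shifts and turns the commanded pose from where the row before left it, along the tool's axes as they then stand; what a row does not reach is not made up. The controller multiplies each number of a shift by 0.1 m and each number of a turn by 90 degrees. A row lasts 1/10 s, in which the tool goes at most 50 mm and 8.59 degrees, less where a joint would pass 70% of its speed; a pose out of reach is approached as far as the arm can. A call with a number of a shift or a turn outside -1 to 1 is refused whole. A call with a gripper value outside its range is refused whole. The fingers move at their own pace and stop on an object; "grip_force" is the grip in N (left out, the last holds). Time passes only in rows, so rows that do not move let the fingers close. It gives the time, the measured TCP pose, the force, the opening and the grip force at its end, in the units of the state.
- telemetry.get_obs(): the state, without advancing time (a new reading comes with each control period).
- viewer.camera(name): name is "side" or "top"; returns a dict with "img" (400x640x3 uint8, red, green, blue), "z_map" (400x640 float32, m along the optical axis (not along the pixel's ray), 0 where there is no reading), "fx", "fy", "cx", "cy" (pixels), "R" (3x3) and "t" (3): a world point X has camera coordinates R X + t. Camera axes: x right, y down, z forward; pixel columns grow to the right and rows downward; lengths in m; the calibration is good to about 2 mm. A picture is of the moment at which its call begins.
- hand_in(): hands the job in; it is judged then, once.
Trained networks look in a picture, given as the dict that the camera call returned (one of the last four; its "shot" number tells which), for a name from the list of things; names that differ only in an ending like _2 or _b are one class to them, and where a whole thing is asked for, a point or a joint stands for the part that bears it (a point fixed in the world has none). Each returns a list of dicts, best first, with "score" (0 to 1); they miss things now and then, are a little off and sometimes report something else, mostly with a low value. They report only what shows in the picture. A call takes as long as a camera call.
- viewer.recognise(target, picture): "rect" ([left, top, right, bottom] in pixels, round what is visible of it).
The state is a dict: "time_s": time; "qpos": joint angles; "joint_vel": joint speeds; "tau": joint torques, N m; "ee_pos": TCP position; "eef_rot": TCP orientation; "force": force on the tool from outside, world axes, zero at the start; "moment": the same for the moment, N m; "grip_width": finger opening in m; "grip_force": force on a finger pad.
Only numpy, scipy, OpenCV 4.12 (cv2) and the standard library are available. Lean on these libraries where they do the work, as an engineer would, in place of code of your own. Each camera call takes 0.05 s, during which the arm holds its last target. There are 200 camera calls.

## Task

Bring the bench magnifier down over the wax ring: press the paddle of the ratchet pawl down as far as it goes, so that the pawl swings clear of the teeth and stays clear, then push the magnifier arm down by its cross-bar until it rests level on its stop. Only press and push with the fingertips; do not lift the arm, and leave the wax ring, wax block, jars and chisel where they are.

Things in the scene. Friction and masses are not known exactly. Their poses are not given: they have to be found in the camera images.
- stand: grey steel ratchet stand, screwed to the bench: foot plate 92 (x) x 150 (y) x 12 mm, two upright cheeks to 137 mm high. Origin: centre of the foot's underside, on the bench. Its z is up; seen along its own axes the magnifier arm reaches out to -y and the pawl's paddle sticks out to +y; both hinges lie along its x.
- mag_hinge (a point): centre of the arm's hinge, 120 mm above the bench, straight above the stand's origin; carries a 72 mm toothed wheel whose teeth face the pawl (+y).
- mag_arm (a joint): angle of the magnifier arm, rad: about 0 raised (40 degrees above level, as found, within 0.03), grows as it goes down, 0.70 = level, hard on its stop. The hinge is stiff (0.5 N m friction, so about 3 to 6 N at the cross-bar) and the arm stays where it is left. With the pawl engaged it can go down only about 0.1.
- push_bar (a point): centre of the dark cross-bar on top of the arm, a round bar 16 mm thick and 56 mm long along the stand's x, there to push on; its top is 8 mm above this point at any angle. It circles the hinge at 96 mm radius: raised it is 64 mm towards -y from the hinge and 192 mm above the bench, level 95 mm towards -y and 134 mm above the bench.
- lens_mid (a point): centre of the round lens at the end of the arm, 104 mm across with its frame, 10 mm thick, 157 mm from the hinge; raised, its far rim reaches about 260 mm above the bench.
- pawl_pivot (a point): centre of the pawl's pivot, 28 mm towards +y from the stand's origin and 55 mm above the bench.
- pawl (a joint): angle of the pawl, rad: 0 engaged in the teeth (as found, up to 0.03), grows as the paddle is pressed down, 0.30 = hard on its stop; it is clear of the teeth from about 0.18. Held by friction: about 2 to 3 N on the paddle moves it, and it stays where it is left.
- paddle_top (a point): centre of the top face of the pawl's paddle, a dark ribbed plate 36 (along the stand's x) x 30 x 7 mm at the end of the pawl's tail, 125 mm from the stand's origin towards +y and 95 mm above the bench when engaged; it goes down on an arc of 105 mm radius about the pivot, to about 65 mm above the bench and 8 mm farther out at the stop.
- wax_ring_mid (a point): centre (half-way up) of the loose green wax ring, 30 mm across, 10 mm high, lying under the place of the lowered lens.
- wax_block_mid (a point): centre of the loose green wax block, 50 x 90 x 24 mm, lying behind the arm.
- jar_dark_mid (a point): centre of the loose dark-blue jar with white cap, 40 mm across, 54 mm high, behind the stand.
- jar_pale_mid (a point): centre of the loose pale jar with white cap, 52 mm across, 48 mm high, beyond the paddle.
- chisel_mid (a point): centre of the loose chisel with red handle, 136 mm long and 15 mm thick, lying on the robot's side of the arm.

How it is judged:
On the way, in this order (a step that is already met when the one before it is completed fails the run):
1. the pawl is pressed clear of the teeth while the arm is still raised (value of joint pawl above 0.18 rad and value of joint mag_arm below 0.12 rad), for 0.2 s.
2. the arm is pushed down on its stop (value of joint mag_arm above 0.65 rad), for 0.2 s.
At the end, for the whole second after the job is handed in: The arm rests down on its stop (within 0.05 rad of 0.70) and is still, the pawl is clear of the teeth (over 0.18 rad), and the wax ring, wax block, jars and chisel are within 15 mm of where they were (value of joint mag_arm above 0.65 rad and value of joint pawl above 0.18 rad and velocity of joint mag_arm between -0.05 and 0.05 rad/s and distance of each of wax_ring_mid, wax_block_mid, jar_dark_mid, jar_pale_mid, chisel_mid from where it was at the start of the episode below 0.015 m); the robot touches nothing.
It fails at once if the magnifier arm is lifted above its raised place (value of joint mag_arm below -0.08 rad).
It fails at once if a loose thing is moved by more than 15 mm or lifted (distance of any of wax_ring_mid, wax_block_mid, jar_dark_mid, jar_pale_mid, chisel_mid from where it was at the start of the episode above 0.015 m).
It also fails if it takes over 45 s, if anything falls off the work surface, if the arm or the gripper's body presses on something with over 40 N, if the wrist force passes 120 N, or if a joint passes its speed limit or range.

## Working session

There is one attempt and no reset: what is moved stays moved. The work goes in short steps, Python scripts to look and compute and a tool call to move; the robot and the scene stay as the last step left them, time stands still between calls to the robot, and variables do not carry over. Pictures are saved under pics/ and viewed, at most 10 in all, crops included, and the job is handed in when it is done.

Besides the shell and the picture viewer there is one more tool, called after "Call:" as name(argument=value, ...), one argument or row to a line, values as JSON. step_arm: Moves the arm, as the interface text tells. Shifts and turns lie within -1 to 1; 1 stands for 0.1 m of shift or 90 degrees of turn. Its arguments: {"type":"object","properties":{"plan":{"type":"array"},"grip_force":{"type":"number"}},"required":["plan"]}

```bash
mkdir -p pics
cat > h.py <<'E'
import numpy as np, cv2
from station import telemetry, viewer, ctrl
def world(c,u,v,z=None):
    z=c["z_map"][int(v),int(u)] if z is None else z
    p=np.array([(u-c["cx"])/c["fx"]*z,(v-c["cy"])/c["fy"]*z,z])
    return np.array(c["R"]).T@(p-np.array(c["t"]))
def cloud(c):
    z=c["z_map"];v,u=np.mgrid[:z.shape[0],:z.shape[1]]
    p=np.stack([(u-c["cx"])/c["fx"]*z,(v-c["cy"])/c["fy"]*z,z],-1)
    return (p-np.array(c["t"]))@np.array(c["R"])
E
python3 - <<'E'
from h import *
np.set_printoptions(precision=3,suppress=True)
o=telemetry.get_obs();print(o["time_s"],o["ee_pos"],o["eef_rot"],o["grip_width"],ctrl.tcp_to_tips)
for n in("side","top"):
    c=viewer.camera(n);cv2.imwrite(f"pics/{n}0.png",c["img"][:,:,::-1])
    print(n,"cam at",-np.array(c["R"]).T@c["t"])
    for t in("stand","push_bar","paddle_top","lens_mid","pawl","wax_ring_mid","wax_block_mid","jar_dark_mid","jar_pale_mid","chisel_mid"):
        for d in viewer.recognise(t,c)[:2]:
            r=d["rect"];u,v=(r[0]+r[2])/2,(r[1]+r[3])/2
            print(t,round(d["score"],2),np.round(r),world(c,u,v))
E
```

```text
0.0 [0.236 0.496 0.222] [-3.14  -0.     2.698] 0.09393940991047882 0.017
side cam at [ 0.457 -0.648  0.516]
stand 0.86 [268. 212. 336. 314.] [0.527 0.005 0.044]
push_bar 0.64 [268. 214. 336. 247.] [ 0.517 -0.085  0.175]
lens_mid 0.62 [269. 211. 336. 245.] [ 0.516 -0.101  0.19 ]
lens_mid 0.44 [338. 243. 356. 268.] [0.626 0.031 0.036]
wax_ring_mid 0.63 [294. 339. 311. 355.] [ 0.508 -0.175 -0.   ]
wax_ring_mid 0.26 [329. 288. 364. 333.] [ 0.595 -0.12   0.022]
wax_block_mid 0.81 [327. 289. 365. 334.] [ 0.593 -0.124  0.023]
jar_dark_mid 0.91 [340. 241. 354. 274.] [0.627 0.027 0.033]
chisel_mid 0.74 [237. 289. 258. 346.] [ 0.414 -0.094 -0.001]
top cam at [0.437 0.114 1.009]
stand 0.78 [313. 203. 476. 258.] [ 0.519 -0.039  0.151]
paddle_top 0.98 [313. 228. 368. 240.] [0.52  0.07  0.077]
lens_mid 0.59 [368. 204. 476. 262.] [ 0.511 -0.086  0.187]
pawl 0.87 [315. 227. 364. 239.] [0.521 0.073 0.079]
wax_ring_mid 0.44 [363. 209. 481. 259.] [ 0.508 -0.084  0.192]
wax_block_mid 0.83 [393. 189. 434. 218.] [ 0.596 -0.108  0.025]
jar_dark_mid 0.84 [338. 183. 358. 198.] [0.623 0.049 0.053]
jar_pale_mid 0.61 [273. 220. 302. 243.] [0.529 0.191 0.049]
jar_pale_mid 0.37 [365. 205. 478. 261.] [ 0.51  -0.085  0.186]
chisel_mid 0.8 [382. 271. 440. 287.] [ 0.418 -0.098  0.011]
```

Run:
```python
import cv2,numpy as np
a=cv2.imread("pics/top0.png")[170:300,250:490];b=cv2.imread("pics/side0.png")[190:370,220:380]
cv2.imwrite("pics/t0c.png",cv2.resize(a,None,fx=3.3,fy=3.3,interpolation=2));cv2.imwrite("pics/s0c.png",cv2.resize(b,None,fx=3.3,fy=3.3,interpolation=2))
```

```text
(no output)
```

View pics/t0c.png

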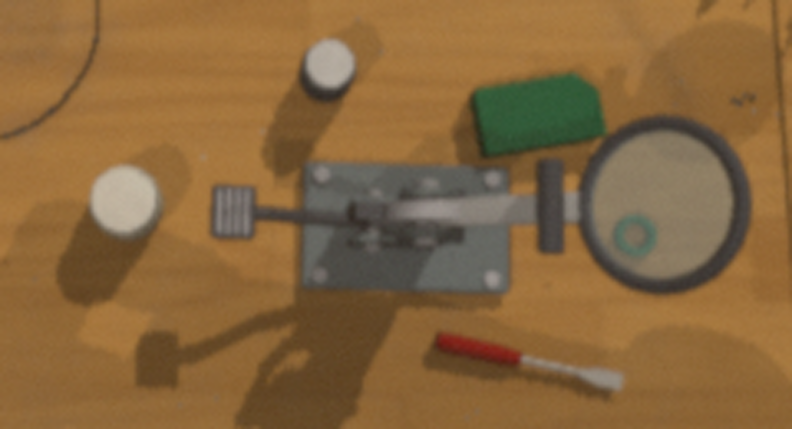

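View pics/s0c.png

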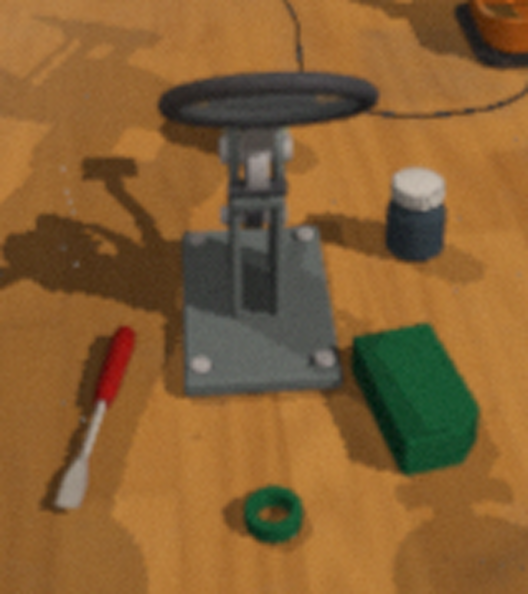

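The top view shows the paddle at about pixel (321,234), the cross-bar at (417,232), the foot centred near (373,239), the pale jar beyond the paddle at (288,231), and the wax ring seen through the lens. The side view shows the lens end-on at its top, with the ring in front, the block and dark jar on the right, and the chisel on the left. Next I'll measure the points.

Run:
```python
from h import *
np.set_printoptions(precision=4,suppress=True)
c=viewer.camera("top");P=cloud(c)
for n,(u,v),k in(("paddle",(320.9,233.9),3),("bar",(417,232.1),2),("bar_hi",(417,223),1),("bar_lo",(417,242),1),("jar",(288,230.6),3)):
    w=P[int(round(v))-k:int(round(v))+k+1,int(round(u))-k:int(round(u))+k+1].reshape(-1,3)
    print(n,np.median(w,0), world(c,u,v,np.median(c["z_map"][int(round(v))-k:int(round(v))+k+1,int(round(u))-k:int(round(u))+k+1])))
# foot by its screws, z=.012
Rt=np.array(c["R"]).T;o=-Rt@c["t"]
S=[]
for a,b in((321,175),(493,180),(320,275),(492,279)):
    u,v=250+a/3.3,170+b/3.3
    d=Rt@np.array([(u-c["cx"])/c["fx"],(v-c["cy"])/c["fy"],1]);S.append(o+d*((.014-o[2])/d[2]))
S=np.array(S);print(S,S.mean(0)); e=(S[0]+S[2]-S[1]-S[3]);print("yaw of stand y vs world y",np.arctan2(-e[0],e[1]))
m=(abs(P[...,0]-.51)<.04)&(abs(P[...,1]-.11)<.06)&(P[...,2]>.085)
q=P[m&(P[...,1]>.1)];print("paddle pts",len(q),q.min(0),q.max(0),q.mean(0))
s=viewer.camera("side");Q=cloud(s)
m=(Q[...,2]>.03)&(abs(Q[...,0]-.52)<.08)&(Q[...,1]>.09)&(Q[...,1]<.16);print("side paddle",m.sum(), Q[m].mean(0) if m.any() else '')
print(telemetry.get_obs()["time_s"])
```

```text
paddle [0.5182 0.1135 0.0954] [0.5184 0.1137 0.0951]
bar [ 0.5113 -0.0733  0.1993] [ 0.5111 -0.0733  0.1994]
bar_hi [ 0.5288 -0.0739  0.2002] [ 0.5288 -0.074   0.2002]
bar_lo [ 0.4918 -0.0722  0.2001] [ 0.4918 -0.0722  0.2004]
jar [0.53   0.1897 0.0481] [0.5309 0.1897 0.0482]
[[ 0.5513  0.0502  0.014 ]
 [ 0.5467 -0.0748  0.014 ]
 [ 0.4791  0.0522  0.014 ]
 [ 0.4753 -0.0713  0.014 ]] [ 0.5131 -0.0109  0.014 ]
yaw of stand y vs world y -0.034104531546103156
paddle pts 218 [0.5028 0.1002 0.0882] [0.5363 0.129  0.1011] [0.5196 0.115  0.0951]
side paddle 0 
1.2
```

The measurements agree: hinge at about (0.514, -0.010), paddle at (0.518, 0.114, 0.095), bar top at (0.511, -0.073, 0.200). I'll close the fingers and turn so they close along the stand's x, then move over the paddle.

Call:
step_arm(
  plan=[
    {"rz": 0.0924, "claw": 1},
    {"rz": 0.0924, "claw": 1},
    {"rz": 0.0924, "claw": 1},
    {"rz": 0.0924, "claw": 1},
    {"rz": 0.0924, "claw": 1},
    {"rz": 0.0924, "claw": 1},
    {"rz": 0.0924, "claw": 1},
    {"rz": 0.0924, "claw": 1},
    {"claw": 1},
  ],
)

```text
$.plan[0]: bad value
```

Call:
step_arm(
  plan=[
    {"dx": -0.36, "dy": 0.29, "claw": 1},
    {"dx": -0.36, "dy": 0.29, "claw": 1},
    {"dx": -0.36, "dy": 0.29, "claw": 1},
    {"dx": -0.36, "dy": 0.29, "claw": 1},
    {"dx": -0.36, "dy": 0.29, "claw": 1},
    {"dx": -0.36, "dy": 0.29, "claw": 1},
    {"dx": -0.36, "dy": 0.29, "claw": 1},
    {"dx": -0.36, "dy": 0.29, "claw": 1},
    {"dx": -0.36, "dy": 0.29, "claw": 1},
    {"claw": 1},
  ],
)

```text
$.plan[0]: bad value
```

The rows probably need every field filled in.

Call:
step_arm(
  plan=[
    {"dx": 0, "dy": 0, "dz": 0, "rx": 0, "ry": 0, "rz": 0.0924, "claw": 1},
    {"dx": 0, "dy": 0, "dz": 0, "rx": 0, "ry": 0, "rz": 0.0924, "claw": 1},
    {"dx": 0, "dy": 0, "dz": 0, "rx": 0, "ry": 0, "rz": 0.0924, "claw": 1},
    {"dx": 0, "dy": 0, "dz": 0, "rx": 0, "ry": 0, "rz": 0.0924, "claw": 1},
    {"dx": 0, "dy": 0, "dz": 0, "rx": 0, "ry": 0, "rz": 0.0924, "claw": 1},
    {"dx": 0, "dy": 0, "dz": 0, "rx": 0, "ry": 0, "rz": 0.0924, "claw": 1},
    {"dx": 0, "dy": 0, "dz": 0, "rx": 0, "ry": 0, "rz": 0.0924, "claw": 1},
    {"dx": 0, "dy": 0, "dz": 0, "rx": 0, "ry": 0, "rz": 0.0924, "claw": 1},
    {"dx": 0, "dy": 0, "dz": 0, "rx": 0, "ry": 0, "rz": 0, "claw": 1},
  ],
)

```text
time_s: 2.1
ee_pos: [0.2362, 0.4967, 0.2224]
eef_rot: [-3.142, 0.0, 1.534]
force: [0.2, 0.1, 0.1]
grip_width: 0.0251
grip_force: 0.0
```

Call:
step_arm(
  plan=[
    {"dx": -0.37, "dy": 0.295, "dz": 0, "rx": 0, "ry": 0, "rz": 0, "claw": 1},
    {"dx": -0.37, "dy": 0.295, "dz": 0, "rx": 0, "ry": 0, "rz": 0, "claw": 1},
    {"dx": -0.37, "dy": 0.295, "dz": 0, "rx": 0, "ry": 0, "rz": 0, "claw": 1},
    {"dx": -0.37, "dy": 0.295, "dz": 0, "rx": 0, "ry": 0, "rz": 0, "claw": 1},
    {"dx": -0.37, "dy": 0.295, "dz": 0, "rx": 0, "ry": 0, "rz": 0, "claw": 1},
    {"dx": -0.37, "dy": 0.295, "dz": 0, "rx": 0, "ry": 0, "rz": 0, "claw": 1},
    {"dx": -0.37, "dy": 0.295, "dz": 0, "rx": 0, "ry": 0, "rz": 0, "claw": 1},
    {"dx": -0.37, "dy": 0.295, "dz": 0, "rx": 0, "ry": 0, "rz": 0, "claw": 1},
    {"dx": -0.37, "dy": 0.295, "dz": 0, "rx": 0, "ry": 0, "rz": 0, "claw": 1},
    {"dx": -0.37, "dy": 0.295, "dz": 0, "rx": 0, "ry": 0, "rz": 0, "claw": 1},
  ],
)

```text
time_s: 3.1
ee_pos: [0.5193, 0.115, 0.2227]
eef_rot: [3.141, -0.0, 1.542]
force: [0.4, 0.2, -0.4]
grip_width: 0.0002
grip_force: 0.0
```

Call:
step_arm(
  plan=[
    {"dx": 0.02, "dy": 0, "dz": 0.4, "rx": 0, "ry": 0, "rz": 0, "claw": 1},
    {"dx": 0, "dy": 0, "dz": 0.4, "rx": 0, "ry": 0, "rz": 0, "claw": 1},
    {"dx": 0, "dy": 0, "dz": 0.2, "rx": 0, "ry": 0, "rz": 0, "claw": 1},
    {"dx": 0, "dy": 0, "dz": 0.06, "rx": 0, "ry": 0, "rz": 0, "claw": 1},
    {"dx": 0.01, "dy": 0, "dz": 0.06, "rx": 0, "ry": 0, "rz": 0, "claw": 1},
    {"dx": 0.01, "dy": 0, "dz": 0.06, "rx": 0, "ry": 0, "rz": 0, "claw": 1},
    {"dx": 0.01, "dy": 0, "dz": 0.06, "rx": 0, "ry": 0, "rz": 0, "claw": 1},
    {"dx": 0.01, "dy": 0, "dz": 0.06, "rx": 0, "ry": 0, "rz": 0, "claw": 1},
  ],
)

```text
time_s: 3.9
ee_pos: [0.5191, 0.1233, 0.0929]
eef_rot: [3.14, -0.001, 1.537]
force: [1.4, 3.0, 2.0]
grip_width: 0.0006
grip_force: 1.7
```

Call:
step_arm(
  plan=[
    {"dx": 0, "dy": 0, "dz": 0.05, "rx": 0, "ry": 0, "rz": 0, "claw": 1},
    {"dx": 0, "dy": 0, "dz": 0.04, "rx": 0, "ry": 0, "rz": 0, "claw": 1},
    {"dx": 0, "dy": 0, "dz": 0.03, "rx": 0, "ry": 0, "rz": 0, "claw": 1},
    {"dx": 0, "dy": 0, "dz": 0, "rx": 0, "ry": 0, "rz": 0, "claw": 1},
  ],
)

```text
time_s: 4.3
ee_pos: [0.5193, 0.1232, 0.0822]
eef_rot: [3.14, -0.001, 1.537]
force: [-7.5, 2.8, 23.2]
grip_width: 0.0006
grip_force: 11.7
```

Firmly on the stop (23 N with the tips at about 0.065). Next I lift, move above the bar and check.

Call:
step_arm(
  plan=[
    {"dx": 0, "dy": 0, "dz": -0.3, "rx": 0, "ry": 0, "rz": 0, "claw": 1},
    {"dx": 0, "dy": 0, "dz": -0.45, "rx": 0, "ry": 0, "rz": 0, "claw": 1},
    {"dx": 0, "dy": 0, "dz": -0.45, "rx": 0, "ry": 0, "rz": 0, "claw": 1},
    {"dx": 0, "dy": 0, "dz": -0.45, "rx": 0, "ry": 0, "rz": 0, "claw": 1},
    {"dx": -0.45, "dy": 0, "dz": 0, "rx": 0, "ry": 0, "rz": 0, "claw": 1},
    {"dx": -0.45, "dy": 0, "dz": 0, "rx": 0, "ry": 0, "rz": 0, "claw": 1},
    {"dx": -0.45, "dy": 0, "dz": 0, "rx": 0, "ry": 0, "rz": 0, "claw": 1},
    {"dx": -0.45, "dy": 0, "dz": 0, "rx": 0, "ry": 0, "rz": 0, "claw": 1},
    {"dx": -0.16, "dy": 0, "dz": 0, "rx": 0, "ry": 0, "rz": 0, "claw": 1},
  ],
)

```text
time_s: 5.2
ee_pos: [0.5112, -0.0766, 0.245]
eef_rot: [-3.141, 0.001, 1.534]
force: [0.5, -0.1, 0.4]
grip_width: 0.0005
grip_force: 0.0
```

Run:
```python
from h import *
c=viewer.camera("top");P=cloud(c)
q=P[(abs(P[...,0]-.518)<.025)&(P[...,1]>.105)&(P[...,1]<.14)&(P[...,2]>.05)]
print(len(q),q.min(0),q.max(0),q.mean(0));o=telemetry.get_obs();print(o["ee_pos"],o["force"])
cv2.imwrite("pics/t1.png",cv2.resize(c["img"][150:300,240:490,::-1],None,fx=3,fy=3,interpolation=2))
```

```text
200 [0.50252382 0.10668392 0.05584649] [0.5374317  0.13638721 0.07139937] [0.51940488 0.12155991 0.06525098]
[ 0.51124116 -0.07712336  0.24496653] [ 0.00597039 -1.3987906  -0.38567435]
```

View pics/t1.png

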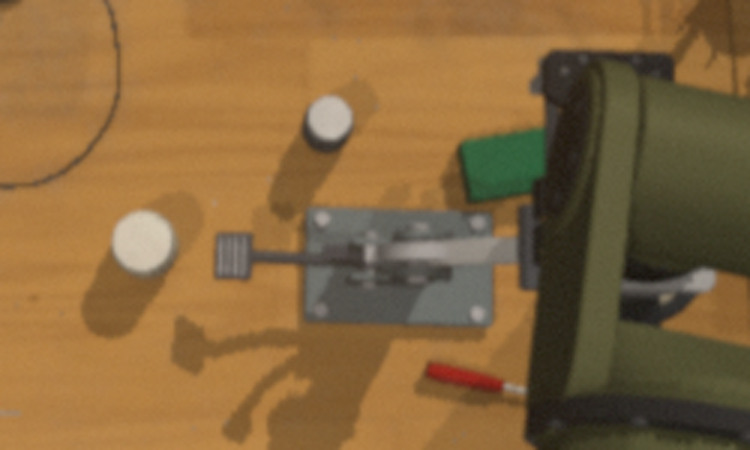

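The paddle stays down (z = 0.065), so the pawl is on its stop. The robot's links cover the lens in this view, so I'll check their clearance from the side.

Run:
```python
from h import *
c=viewer.camera("side");cv2.imwrite("pics/s1.png",cv2.resize(c["img"][60:370,160:460,::-1],None,fx=1.9,fy=1.9,interpolation=2))
P=cloud(c)
q=P[(P[...,1]<-.06)&(P[...,1]>-.35)&(abs(P[...,0]-.51)<.15)&(P[...,2]>.15)]
for a in np.arange(.18,.5,.02):
    s=q[(q[:,2]>=a)&(q[:,2]<a+.02)]
    if len(s): print(round(a,2),len(s),s.min(0).round(3),s.max(0).round(3))
```

```text
0.18 134 [ 0.475 -0.114  0.183] [ 0.55  -0.093  0.2  ]
0.2 211 [ 0.461 -0.138  0.2  ] [ 0.56  -0.109  0.22 ]
0.22 319 [ 0.46  -0.163  0.22 ] [ 0.561 -0.078  0.24 ]
0.24 537 [ 0.467 -0.172  0.24 ] [ 0.552 -0.069  0.26 ]
0.26 178 [ 0.499 -0.089  0.26 ] [ 0.523 -0.076  0.28 ]
0.28 201 [ 0.499 -0.09   0.28 ] [ 0.525 -0.07   0.3  ]
0.3 177 [ 0.499 -0.089  0.3  ] [ 0.524 -0.083  0.319]
0.32 580 [ 0.431 -0.115  0.32 ] [ 0.591 -0.06   0.34 ]
0.34 1120 [ 0.423 -0.116  0.34 ] [ 0.598 -0.06   0.36 ]
0.36 1597 [ 0.423 -0.116  0.36 ] [ 0.6  -0.06  0.38]
0.38 568 [ 0.471 -0.099  0.38 ] [ 0.528 -0.084  0.4  ]
0.4 564 [ 0.471 -0.116  0.4  ] [ 0.548 -0.068  0.42 ]
0.42 741 [ 0.475 -0.118  0.42 ] [ 0.549 -0.062  0.44 ]
0.44 704 [ 0.478 -0.131  0.44 ] [ 0.546 -0.073  0.46 ]
0.46 1208 [ 0.377 -0.14   0.46 ] [ 0.546 -0.06   0.48 ]
0.48 2352 [ 0.36  -0.142  0.48 ] [ 0.553 -0.06   0.5  ]
```

View pics/s1.png

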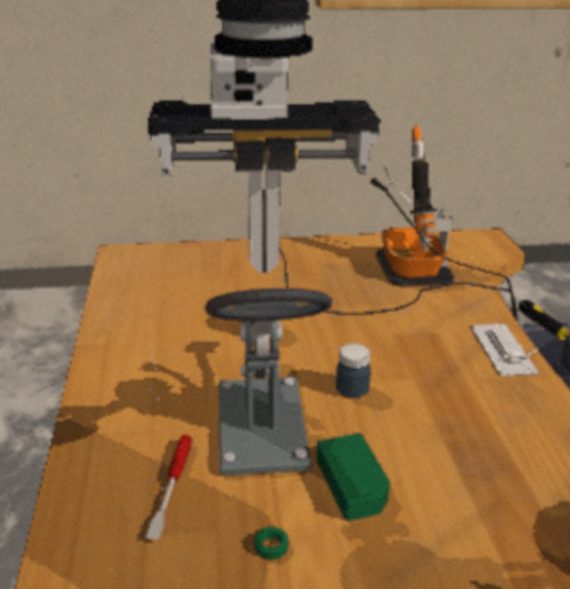

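Links are well clear: the lens tops out at about 0.26 and the gripper body starts at about 0.32. I'll push the bar along its arc.

Call:
step_arm(
  plan=[
    {"dx": 0.04, "dy": 0, "dz": 0.2, "rx": 0, "ry": 0, "rz": 0, "claw": 1},
    {"dx": 0, "dy": 0, "dz": 0.08, "rx": 0, "ry": 0, "rz": 0, "claw": 1},
    {"dx": -0.04, "dy": 0, "dz": 0.053, "rx": 0, "ry": 0, "rz": 0, "claw": 1},
    {"dx": -0.045, "dy": 0, "dz": 0.05, "rx": 0, "ry": 0, "rz": 0, "claw": 1},
    {"dx": -0.05, "dy": 0, "dz": 0.066, "rx": 0, "ry": 0, "rz": 0, "claw": 1},
  ],
)

```text
time_s: 5.8
ee_pos: [0.5116, -0.0826, 0.2013]
eef_rot: [3.141, 0.002, 1.538]
force: [-4.0, -5.0, 9.6]
grip_width: 0.0004
grip_force: 4.7
```

Call:
step_arm(
  plan=[
    {"dx": -0.07, "dy": 0, "dz": 0.071, "rx": 0, "ry": 0, "rz": 0, "claw": 1},
    {"dx": -0.05, "dy": 0, "dz": 0.074, "rx": 0, "ry": 0, "rz": 0, "claw": 1},
    {"dx": -0.035, "dy": 0, "dz": 0.078, "rx": 0, "ry": 0, "rz": 0, "claw": 1},
    {"dx": -0.027, "dy": 0, "dz": 0.08, "rx": 0, "ry": 0, "rz": 0, "claw": 1},
    {"dx": -0.018, "dy": 0, "dz": 0.07, "rx": 0, "ry": 0, "rz": 0, "claw": 1},
  ],
)

```text
time_s: 6.3
ee_pos: [0.511, -0.103, 0.1627]
eef_rot: [3.141, 0.001, 1.537]
force: [-0.3, -3.0, 5.1]
grip_width: 0.0006
grip_force: 2.3
```

Call:
step_arm(
  plan=[
    {"dx": 0, "dy": 0, "dz": 0.03, "rx": 0, "ry": 0, "rz": 0, "claw": 1},
    {"dx": 0, "dy": 0, "dz": 0.03, "rx": 0, "ry": 0, "rz": 0, "claw": 1},
    {"dx": 0, "dy": 0, "dz": 0.01, "rx": 0, "ry": 0, "rz": 0, "claw": 1},
    {"dx": 0, "dy": 0, "dz": 0, "rx": 0, "ry": 0, "rz": 0, "claw": 1},
    {"dx": 0, "dy": 0, "dz": 0, "rx": 0, "ry": 0, "rz": 0, "claw": 1},
  ],
)

```text
time_s: 6.8
ee_pos: [0.5111, -0.1027, 0.1583]
eef_rot: [3.14, 0.001, 1.537]
force: [-10.1, -1.0, 24.6]
grip_width: 0.0003
grip_force: 12.6
```

On its stop: the tip is at 0.141 (0.142 expected) and the force has risen to 25 N. I'll hold briefly, lift straight up, move away towards +y and check.

Call:
step_arm(
  plan=[
    {"dx": 0, "dy": 0, "dz": 0, "rx": 0, "ry": 0, "rz": 0, "claw": 1},
    {"dx": 0, "dy": 0, "dz": -0.1, "rx": 0, "ry": 0, "rz": 0, "claw": 1},
    {"dx": 0, "dy": 0, "dz": -0.4, "rx": 0, "ry": 0, "rz": 0, "claw": 1},
    {"dx": 0, "dy": 0, "dz": -0.4, "rx": 0, "ry": 0, "rz": 0, "claw": 1},
    {"dx": 0.45, "dy": 0, "dz": 0, "rx": 0, "ry": 0, "rz": 0, "claw": 1},
    {"dx": 0.45, "dy": 0, "dz": 0, "rx": 0, "ry": 0, "rz": 0, "claw": 1},
    {"dx": 0.45, "dy": 0, "dz": 0, "rx": 0, "ry": 0, "rz": 0, "claw": 1},
    {"dx": 0.45, "dy": -0.2, "dz": 0, "rx": 0, "ry": 0, "rz": 0, "claw": 1},
    {"dx": 0.45, "dy": -0.2, "dz": 0, "rx": 0, "ry": 0, "rz": 0, "claw": 1},
    {"dx": 0.45, "dy": -0.2, "dz": 0, "rx": 0, "ry": 0, "rz": 0, "claw": 1},
  ],
)

```text
time_s: 7.8
ee_pos: [0.4588, 0.1714, 0.246]
eef_rot: [-3.141, -0.0, 1.537]
force: [0.1, -0.6, -0.3]
grip_width: 0.0009
grip_force: 0.0
```

Call:
step_arm(
  plan=[
    {"dx": 0.4, "dy": -0.25, "dz": 0, "rx": 0, "ry": 0, "rz": 0, "claw": 1},
    {"dx": 0.4, "dy": -0.25, "dz": 0, "rx": 0, "ry": 0, "rz": 0, "claw": 1},
    {"dx": 0.4, "dy": -0.25, "dz": 0, "rx": 0, "ry": 0, "rz": 0, "claw": 1},
    {"dx": 0.4, "dy": -0.25, "dz": 0, "rx": 0, "ry": 0, "rz": 0, "claw": 1},
    {"dx": 0, "dy": 0, "dz": 0, "rx": 0, "ry": 0, "rz": 0, "claw": 1},
  ],
)

```text
time_s: 8.3
ee_pos: [0.3626, 0.3364, 0.2459]
eef_rot: [-3.14, -0.0, 1.542]
force: [0.8, -0.9, 0.0]
grip_width: 0.0009
grip_force: 0.0
```

Run:
```python
from h import *
c=viewer.camera("top");P=cloud(c)
def st(n,m):q=P[m];print(n,len(q),np.median(q,0).round(4) if len(q) else "")
st("paddle",(abs(P[...,0]-.518)<.025)&(P[...,1]>.105)&(P[...,1]<.14)&(P[...,2]>.05))
m=(abs(P[...,0]-.511)<.026)&(abs(abs(P[...,0]-.511)-.019)<.006)&(abs(P[...,1]+.105)<.005);st("bar",m)
o=telemetry.get_obs();print(o["time_s"],o["ee_pos"],o["force"])
cv2.imwrite("pics/t2.png",cv2.resize(c["img"][150:300,240:490,::-1],None,fx=3,fy=3,interpolation=2))
for t in("wax_block_mid","jar_dark_mid","jar_pale_mid","chisel_mid"):
    d=viewer.recognise(t,c)[:1]
    for e in d: print(t,np.round(e["rect"]))
```

```text
paddle 199 [0.5189 0.1225 0.0651]
bar 79 [ 0.496  -0.1043  0.1402]
8.35 [0.36394293 0.33453882 0.24587689] [ 0.46230992 -0.76240918 -0.04662703]
wax_block_mid [395. 190. 432. 218.]
jar_dark_mid [342. 182. 358. 201.]
jar_pale_mid [279. 220. 299. 242.]
chisel_mid [378. 270. 438. 285.]
```

View pics/t2.png

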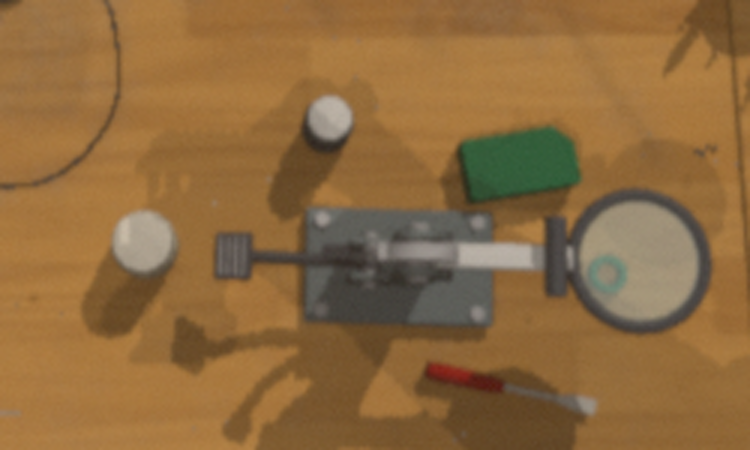

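The picture shows the lens level over the ring, the bar (crop pixel 555,257) at z ≈ 0.141 and the paddle (233,256) still at 0.065. The loose things have not moved and the robot touches nothing.

```bash
python3 -c "
from station import hand_in
print(hand_in())"
```

```text
the job is handed in; nothing more can be done
None
```

I pressed the pawl clear onto its stop, pushed the magnifier arm down level on its stop over the wax ring, left the loose things where they were, and handed the job in at about 8.4 s; the hand-in call returned no verdict.

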